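Close and clamp the loaded camera housing

TASK

The camera is already in its black housing, but the lid is lying ajar. Push the lid along until it drops flush into the housing, and only then swing the clamp with the red paddle down until its rubber foot bears firmly on the lid and stays so. The foot's screw has been set by someone else, so feel for the moment it bites and press only a little further: over-tightening cracks the lid. Work gently and leave the other things on the shelf where they are.

Things in the scene. Friction and masses are not known exactly. Their poses are not given: they have to be found in the camera images.
- housing: Black open-topped camera housing, fixed: 130 (x) x 112 (y) x 60 mm high, a grey camera inside up to z = 43 mm. Opening 114 (x) x 98 (y) mm; walls 8 mm thick at -x and +x, 7 mm at the sides. Origin: centre of its underside; z up, -x side (red release button) towards the robot. Steel cheeks on its +y side (x 4 to 36, y 56 to 76 mm, up to z = 110 mm) carry the clamp.
- housing_rim (a point): Centre of the housing's mouth, 60 mm above its origin. When shut, the lid's origin lies here.
- lid: Loose grey lid, about 0.2 kg: plate 143 (x) x 110 (y) x 9 mm, below it a coral plug 110 x 92 x 6 mm that fits into the housing's opening (2 mm play either way in x, 3 mm in y). Origin: over the plug's centre, in the plane of the plate's underside; z up, x along the housing's x. At the start it is 35 to 55 mm off towards -x, its plug propped on the -x wall, sloping down a little towards +x.
- lid_lip (a point): Middle of the lid plate's near (-x) edge, at half its thickness: 79 mm from the lid's origin towards -x, 4.5 mm up. The lip, with a yellow strip on top, overhangs the housing's -x face by 14 mm when shut. The plate's other end is 64 mm from the origin.
- clamp: Steel clamp bar, 16 mm wide, 12 mm thick, origin on its hinge axis (x = 20, y = 67, z = 100 mm in the housing's frame; its x axis lies along the housing's). The bar reaches 150 mm from the hinge along its own -y; its own z is normal to its outer face, which is up when it is down. It starts 1.1 to 1.5 rad open (1.57: upright, on the housing's +y side) and ends about level, -0.2 to +0.15 rad.
- clamp_handle (a point): Middle of the outer (upper, when down) face of the clamp's red paddle, which is 32 mm wide (along the hinge axis), 46 mm long, 12 mm thick; 128 mm from the hinge along the bar, 6 mm off its middle plane. The hinge is stiff and stays where it is left: moving the paddle takes about 5 N; when the foot bites the force grows by about 1 N per mm of paddle travel; 9 to 13 N is well clamped.
- clamp_screw (a point): Point on the clamp bar's underside where the foot's screw comes out, 67 mm from the hinge. The rubber foot, 22 mm across, is sprung (4 N per mm, 8 mm travel) and its screw may be set anywhere: its face lies 18 to 32 mm below this point. The clamped lid must feel more than 3 N from it, never over 25 N.
- mug: White ceramic mug, 80 mm across, 90 mm high, origin at the centre of its underside. Leave it alone.
- float_clip: Orange plastic float clip, 115 x 36 x 17 mm, lying flat; origin under its middle. Leave it alone.
- carabiner: Stainless carabiner, 94 x 54 x 10 mm, lying flat; origin under its middle. Leave it alone.
- keeper: Coral pink moulded keeper ring, 68 mm across, 22 mm high; origin under its middle. Leave it alone.
- torch: Yellow diving torch standing on its head, 52 mm across, 125 mm high; origin under its middle. Leave it alone.
- spray: Small bottle, 40 mm across, 110 mm high; origin under its middle. Leave it alone.
Mind the look-alikes: they are no part of the job. Of the things like the lid, leave any that is green or orange; of the rest the smaller one is meant.

How it is judged:
By the outcome, as a careful person would: the job done as asked, in the order asked, and still so for the second after the job is handed in, with the robot touching nothing.
It also fails if it takes over 42 s, if anything falls off the work surface, if the arm or the gripper's body presses on something with over 40 N, if the wrist force passes 120 N, or if a joint passes its speed limit or range.

ROBOT

A 7-joint arm with a two-finger parallel gripper is mounted at the origin on the work surface. World frame = base frame: x ahead of the robot, y to its left, z up, the work surface at z = 0. Lengths are in m, angles in rad, forces in N, time in s.
With the tool pointing down it reaches from about 0.425 to 0.975 m from the base axis. Payload 16.7 kg.
Tool frame: the origin (TCP) lies at the very end of the fingers, on their centre line; the grasp point (between the pads) lies 19 mm behind it; z points along the fingers, x is the direction in which the jaws open and shut, and the axes are right-handed (so a half turn about z gives the same grasp; the last joint's range is limited). The gripper opens to 85 mm and grips with 20 to 120 N. Pads are 22 mm wide; open, the fingers measure 114 mm over their backs; the gripper's body (76 mm by 85 mm) begins 54 mm behind the grasp point. The pads swing forward as they close: fully open they stand 13 mm farther back than shut.
Start: joints at [0.953, 0.426, 0.074, 1.606, -0.034, 1.111, -0.067], TCP at [0.305, -0.602, 0.205] pointing down, gripper open.
Joint ranges: [-2.85, 2.85], [-0.5, 2.14], [-1.23, 1.37], [0.21, 2.46], [-1.02, 4.16], [0.16, 2.05], [-2.73, 2.73]. Speed limits (rad/s): [1.89, 1.89, 2.39, 2.39, 3.01, 3.01, 3.01].

INTERFACE

Orientations are given as a unit quaternion [x, y, z, w].
In Python, from plant import monitor, optics, manip gives the robot as it stands.
- The arm moves only by the shell command python3 -m inch 'ROWS' [FORCE]. ROWS is text: rows parted by semicolons, each of 5 numbers parted by spaces: the shift along the tool's x, y, z in units of 40 mm (1.0 is 40 mm), then the turn about the tool's z in units of 5 degrees (1.0 is 5 degrees), then the opening, from 0 (shut) to 1 (fully open). In form: dx dy dz roll claw; .... A call has 1 to 12 rows; each row shifts and turns the commanded pose from where the row before left it, along the tool's axes as they then stand; what a row does not reach is not made up. A row lasts 1/8 s, in which the tool goes at most 62.5 mm and 10.7 degrees, less where a joint would pass 70% of its speed; a pose out of reach is approached as far as the arm can. A call is refused whole if a number of a shift passes 1 or a number of a turn 1, either way. A call with a gripper value outside its range is refused whole. The fingers move at their own pace and stop on an object; FORCE is the grip in N (left out, the last holds). Time passes only in rows, so rows that do not move let the fingers close. It gives the time, the measured TCP pose, the force and the opening at its end, in the units of the state.
- monitor.get_obs(): the state, without advancing time (a new reading comes with each control period).
- optics.get_image(name): name is "side" or "top"; returns (picture, depth): 384x512x3 uint8, blue, green, red; 384x512 float32, m along the optical axis (not along the pixel's ray), 0 where there is no reading.
- optics.calibration(name): a dict with "mtx" (3x3 intrinsics, pixels), "cam_to_world" (4x4, takes a point from camera to world coordinates). Camera axes: x right, y up, looking along -z (the intrinsics and any distortion apply to the point x, -y, -z); pixel columns grow to the right and rows downward; lengths in m; the calibration is good to about 2 mm. A picture is of the moment at which its call begins. calibration takes no time and is no camera call.
- manip.job_done(): hands the job in, once; it reports no verdict.
The state is a dict: "time_s": time; "joint_positions": joint angles; "dq": joint speeds; "joint_torque": joint torques, N m; "position": TCP position; "ee_rot": TCP orientation; "force": force on the tool from outside, world axes, zero at the start; "ft_torque": the same for the moment, N m; "finger_gap": finger opening in m.
Only numpy, scipy, OpenCV 4.12 (cv2) and the standard library are available. Lean on these libraries where they do the work, as an engineer would, in place of code of your own. Each camera call takes 0.05 s, during which the arm holds its last target. There are 200 camera calls.

## Working session

There is one attempt and no reset: what is moved stays moved. The work goes in short steps, Python scripts to look and compute and a shell command to move; the robot and the scene stay as the last step left them, time stands still between calls to the robot, and variables do not carry over. Pictures are saved under pics/ and viewed, about 8 in all and at most 12, crops included, and the job is handed in when it is done.

```bash
ls; mkdir -p pics; cat > h.py <<'E'
import numpy as np, cv2
from plant import monitor, optics, manip
def shot(n,f):
    im,d=optics.get_image(n); np.savez('pics/%s.npz'%f,im=im,d=d,n=n); cv2.imwrite('pics/%s.png'%f,im); return im,d
def world(f,u,v,r=1):
    z=np.load('pics/%s.npz'%f); d=z['d']; c=optics.calibration(str(z['n']))
    p=d[v-r:v+r+1,u-r:u+r+1]; p=p[p>0]
    if len(p)==0: return None
    dd=np.median(p); K=np.array(c['mtx']); q=[(u-K[0,2])/K[0,0]*dd,-(v-K[1,2])/K[1,1]*dd,-dd,1]
    return (np.array(c['cam_to_world'])@q)[:3].round(4)
E
python3 - <<'E'
from h import *
a,_=shot('top','t1'); b,_=shot('side','s1')
o=monitor.get_obs(); print(o); print(optics.calibration('top'),optics.calibration('side'))
E
```

```text
pics
{'time_s': 0.1, 'joint_positions': array([ 0.95245529,  0.42666954,  0.07390001,  1.60650875, -0.03408708,
        1.11079927, -0.06710339]), 'dq': array([-6.21116411e-04, -2.77564790e-03, -8.78827934e-04,  8.99105484e-04,
       -4.88846844e-04,  5.89146255e-04, -1.58120426e-05]), 'joint_torque': array([ 6.86948697e-03, -9.51536822e+01,  3.77083540e+00, -4.64407003e+01,
        1.95188873e-02,  6.46623273e-03,  2.31752610e-04]), 'position': array([ 0.30477605, -0.60185327,  0.20459711]), 'ee_rot': array([ 8.51994380e-01, -5.23550628e-01, -5.05441313e-04, -2.46371065e-04]), 'force': array([0.20066205, 0.25836626, 0.21331047]), 'ft_torque': array([-0.03685104,  0.00316066,  0.05320284]), 'finger_gap': 0.08556419708589054}
{'mtx': array([[389.20255406,   0.        , 255.85295405],
       [  0.        , 389.20255406, 194.68667159],
       [  0.        ,   0.        ,   1.        ]]), 'cam_to_world': array([[-0.02756841,  0.99728061, -0.06834736,  0.42996579],
       [-0.99954132, -0.02664435,  0.01439517,  0.00926813],
       [ 0.01253496,  0.06871287,  0.99755773,  1.09474423],
       [ 0.        ,  0.        ,  0.        ,  1.        ]])} {'mtx': array([[484.74450241,   0.        , 255.00541308],
       [  0.        , 484.74450241, 190.89322273],
       [  0.        ,   0.        ,   1.        ]]), 'cam_to_world': array([[-0.87236342,  0.35049144, -0.34078999,  0.04368929],
       [-0.48875763, -0.63944098,  0.5934907 ,  0.83372555],
       [-0.00990168,  0.68430328,  0.72913029,  1.09768866],
       [ 0.        ,  0.        ,  0.        ,  1.        ]])}
```

View pics/t1.png

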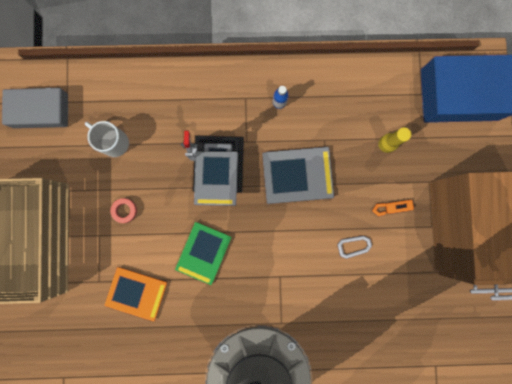

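View pics/s1.png

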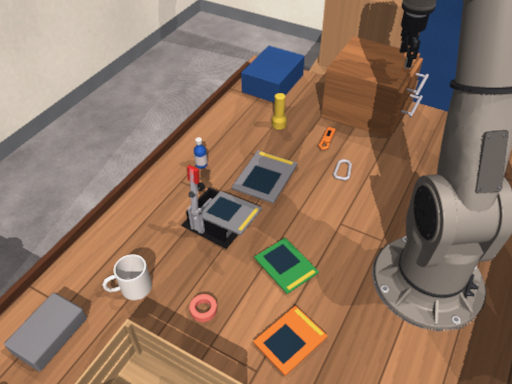

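Top view: housing about (218,165) px with the grey lid ajar (lip at about (216,202)) and the clamp's red paddle at (186,138). A larger grey look-alike is at (298,175), with green and orange ones nearer. Enlarging both views.

```bash
python3 - <<'E'
from h import *
a=cv2.imread('pics/t1.png')[120:220,170:260]; b=cv2.imread('pics/s1.png')[150:260,170:280]
a=cv2.resize(a,None,fx=4.4,fy=4.4,interpolation=2); b=cv2.resize(b,None,fx=3.6,fy=4,interpolation=2)
a=a[:440,:396]; o=np.zeros((440,800,3),np.uint8); o[:a.shape[0],:a.shape[1]]=a; o[:b.shape[0],400:400+b.shape[1]]=b[:440,:400]; cv2.imwrite('pics/c1.png',o)
z=np.load('pics/t1.npz'); d=z['d']; K=optics.calibration('top')
np.set_printoptions(linewidth=220)
for v in range(130,212,3):
    print(v,[ (lambda w: int(w[2]*1000) if w is not None else -1)(world('t1',u,v,0)) for u in range(180,250,3)])
for p in [(198,204),(234,204),(195,155),(240,155),(186,138),(216,180),(216,165),(225,200),(205,200)]: print(p,world('t1',*p))
E
```

```text
130 [-1, 0, 251, 0, 1, 2, 1, 0, -1, 0, -3, -1, -1, 2, 1, -1, 0, 0, 0, -1, 0, 3, 0, -1]
133 [1, 0, 249, 238, 2, 2, 0, 0, -3, -1, 1, -1, -2, -1, 2, 0, 2, 1, -2, 1, 0, 0, 0, -4]
136 [1, -2, 250, 232, 1, 4, 58, 57, 58, 59, 6, 7, 5, 4, 4, 1, 4, 5, 5, 4, 2, 2, 0, 1]
139 [4, 248, 249, 224, 0, 5, 59, 55, 57, 57, 58, 58, 58, 56, 56, 56, 60, -1, 60, 57, 6, 3, 0, -1]
142 [0, 251, 250, 219, -1, 2, 174, 171, 14, 16, 18, -1, 21, 22, 21, 24, 26, 27, 26, 60, 4, 4, -3, -1]
145 [173, 175, 238, 215, 166, 164, 175, 174, 42, 41, 40, 42, 40, 46, 38, 41, 45, 7, 5, 60, 5, 5, 2, 1]
148 [1, 1, 159, 163, 64, 63, 170, 167, 36, 40, 45, 44, 46, 44, 43, 43, 42, 28, 5, 57, 4, 0, -1, 0]
151 [-2, 0, 0, 117, 60, 57, 68, 73, 68, 43, 43, 44, 45, 41, 46, 40, 41, 26, 4, 58, 6, 2, 2, 1]
154 [-3, 0, 106, 110, 103, 63, 68, 67, 72, 71, 72, 68, 69, 71, 65, 72, 72, 69, 68, 58, 3, -1, 0, -3]
157 [-2, 0, 0, 75, 73, 61, 70, 69, 71, 72, 70, 73, 70, 71, 71, 68, 67, 69, 70, 56, 6, 0, 1, -1]
160 [-4, 1, 1, -3, 23, 70, 73, 71, 73, 69, 68, 73, 71, 75, 71, 70, 72, 70, 70, 54, 2, 0, 0, 2]
163 [0, -4, 1, -1, -1, 69, 70, 70, 69, 74, 69, 73,
[... 1129 characters left out ...]
7, 80, 78, 77, 78, 79, 77, -2, 1, -3, 0, -1]
202 [1, 0, -3, 0, 3, 80, 78, 82, 80, 78, 79, 80, 81, 83, 78, 78, 79, 79, 79, 0, 0, -6, 0, -2]
205 [0, 1, 0, 0, -3, -1, 3, 0, 2, 3, 0, -2, 0, 2, -3, -1, 1, 71, 75, 0, 0, 2, 1, -2]
208 [-2, 0, 3, -1, 0, 3, 0, 0, -1, -1, 4, 0, 0, 0, -1, -3, 0, 1, -1, 1, 2, 0, 0, -1]
211 [-2, 3, 0, 0, 0, 0, 2, -3, 0, -2, 1, 0, 0, 1, -2, -1, -1, -1, -3, -1, 0, 5, 0, 0]
(198, 204) [0.4793 0.1462 0.078 ]
(234, 204) [0.4768 0.0523 0.0782]
(195, 155) [0.6112 0.1539 0.0631]
(240, 155) [0.6185 0.0353 0.0031]
(186, 138) [0.6165 0.1468 0.2498]
(216, 180) [0.5412 0.0982 0.0758]
(216, 165) [0.5813 0.0976 0.0737]
(225, 200) [0.4877 0.0754 0.0803]
(205, 200) [0.4893 0.1278 0.0781]
```

View pics/c1.png

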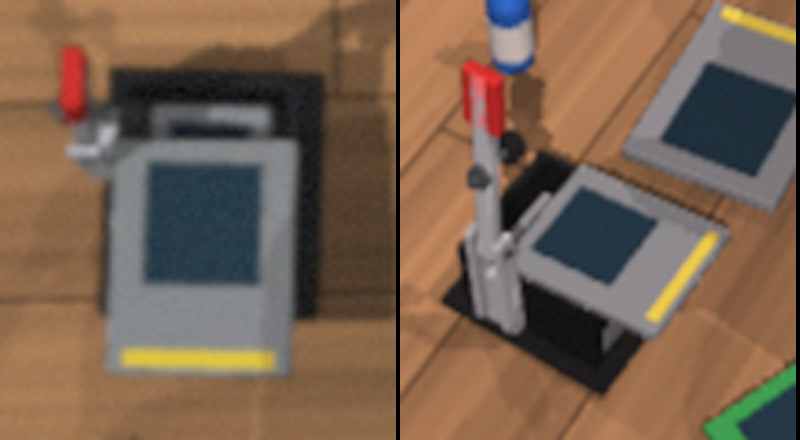

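```bash
cat > cloud.py <<'E'
from h import *
def cloud(f):
    z=np.load('pics/%s.npz'%f); d=z['d']; c=optics.calibration(str(z['n'])); K=np.array(c['mtx'])
    v,u=np.mgrid[:384,:512]; q=np.stack([(u-K[0,2])/K[0,0]*d,-(v-K[1,2])/K[1,1]*d,-d,np.ones_like(d)],-1)
    return (q@np.array(c['cam_to_world']).T)[...,:3]
E
python3 - <<'E'
from cloud import *
P=cloud('t1')
def edge(idx,deg=1):
    return
x,y,z=P[...,0],P[...,1],P[...,2]
def fit(ps,ax): # ps points along edge; fit coordinate ax vs other; robust
    ps=np.array(ps); o=1-ax
    for _ in range(3):
        c=np.polyfit(ps[:,o],ps[:,ax],1); r=abs(np.polyval(c,ps[:,o])-ps[:,ax]); ps=ps[r<max(.003,2*np.median(r))]
    return c.round(4),len(ps),ps[:,o].min().round(3),ps[:,o].max().round(3)
# housing right edge (rim z>50) and far edge
right=[];far=[]
for v in range(139,160):
    u=np.where(z[v,225:246]>.05)[0].max()+225; right.append(P[v,u,:2])
for u in range(198,239):
    vs=np.where((z[130:150,u]>.05)&(z[130:150,u]<.066))[0]
    if len(vs): far.append(P[vs.min()+130,u,:2])
print('right',fit(right,1),'far',fit(far,0))
L=[];R=[];N=[]
for v in range(160,203):
    k=np.where(z[v,185:246]>.064)[0]+185; L.append(P[v,k.min(),:2]);R.append(P[v,k.max(),:2])
for u in range(198,234):
    k=np.where(z[180:212,u]>.064)[0]+180; N.append(P[k.max(),u,:2])
F=[]
for u in range(210,232):
    k=np.where(z[140:180,u]>.06)[0]+140; k=k[k>148]; F.append(P[k.min(),u,:2])
print('lid L',fit(L,1),'R',fit(R,1),'N',fit(N,0),'F',fit(F,0))
m=(z>.064)&(z<.09)&(x>.49)&(x<.6)&(y>.06)&(y<.135)
A=np.c_[x[m],y[m],np.ones(m.sum())]; print('plane',np.linalg.lstsq(A,z[m],rcond=None)[0])
E
```

```text
right (array([-0.027 ,  0.0585]), 21, np.float64(0.599), np.float64(0.653)) far (array([0.0561, 0.6549]), 40, np.float64(0.041), np.float64(0.146))
lid L (array([-0.0408,  0.1768]), 39, np.float64(0.49), np.float64(0.596)) R (array([-0.0551,  0.0768]), 42, np.float64(0.482), np.float64(0.593)) N (array([0.0456, 0.4731]), 36, np.float64(0.055), np.float64(0.146)) F (array([0.0209, 0.6148]), 20, np.float64(0.06), np.float64(0.113))
plane [-0.06614875  0.00174046  0.110909  ]
```

```bash
cat > go.py <<'E'
from h import *; import sys
from scipy.spatial.transform import Rotation as R
o=monitor.get_obs(); M=R.from_quat(o['ee_rot']).as_matrix()
print('t',o['time_s'].__round__(3),'p',o['position'].round(4),'xang',np.degrees(np.arctan2(M[1,0],M[0,0])).round(2),'F',o['force'].round(2),'gap',round(o['finger_gap'],4),'R',M.round(2).tolist(),'q',o['joint_positions'].round(2))
for a in sys.argv[1:]:
    t=np.array([float(s) for s in a.split(',')]); print(a,'units',(M.T@(t-o['position'])/.04).round(2))
E
python3 - <<'E'
from cloud import *
for f in ('t1','s1'):
    P=cloud(f); x,y,z=np.moveaxis(P,-1,0)
    for y0 in np.arange(-.75,.2,.05):
        r=[]
        for x0 in np.arange(.2,.7,.05):
            m=(abs(x-x0)<.025)&(abs(y-y0)<.025); r.append(int(1000*z[m].max()) if m.sum() else -9)
        print(round(y0,2),r)
E
python3 -m inch '0 0 0 1 1;0 0 0 1 1;0 0 0 1 1;0 0 0 1 1;0 0 0 1 1;0 0 0 0.9 1'; python3 go.py .46,-.3,.205 .44,.1,.205
```

```text
-0.75 [-9, -9, -9, -9, -9, -9, -9, 3, 3, 6]
-0.7 [4, 6, -9, -9, -9, -9, -9, 5, 6, 6]
-0.65 [6, 83, -9, -9, -9, -9, -9, 4, 8, 5]
-0.6 [5, 189, 203, 203, 204, 204, 203, 203, 4, 5]
-0.55 [6, 191, 204, 204, 204, 204, 204, 204, 6, 7]
-0.5 [5, 189, 204, 203, 203, 203, 204, 203, 5, 6]
-0.45 [7, 6, 5, 5, 6, 21, 17, 6, 5, 5]
-0.4 [5, 5, 5, 6, 5, 22, 18, 5, 119, 128]
-0.35 [5, 5, 6, 5, 5, 21, 5, 5, 38, 128]
-0.3 [5, 6, 5, 13, 13, 4, 5, 7, 5, 6]
-0.25 [6, 5, 13, 14, 12, 5, 5, 5, 6, 5]
-0.2 [5, 5, 5, 5, 5, 5, 25, 25, 26, 23]
-0.15 [6, 7, 5, 6, 6, 5, 24, 26, 24, 23]
-0.1 [6, 5, 6, 6, 6, 5, 26, 26, 26, 21]
-0.05 [5, 5, 4, 5, 8, 5, 28, 25, 25, 16]
0.0 [6, 5, 6, 6, 5, 1094, 4, 5, 6, 6]
0.05 [6, 5, 6, 14, 19, 77, 84, 79, 77, 63]
0.1 [6, 16, 19, 20, 20, 6, 85, 80, 174, 168]
0.15 [5, 20, 19, 21, 22, 17, 83, 79, 253, 252]
-0.75 [8, 187, 203, 204, 204, 204, 201, 203, 3, 5]
-0.7 [7, 190, 204, 203, 207, 204, 206, 200, 6, 7]
-0.65 [7, 191, 287, 319, 205, 204, 206, 201, 5, 7]
-0.6 [7, 459, 409, 440, 204, 207, 204, 201, 7, 6]
-0.55 [6, 461, 462, 451, 205, 204, 205, 200, 8, 7]
-0.5 [6, 191, 203, 203, 204, 205,
[... 254 characters left out ...]
23]
-0.15 [5, 7, 6, 6, 8, 6, 28, 27, 28, 21]
-0.1 [9, 9, 7, 6, 7, 7, 27, 28, 25, 18]
-0.05 [8, 6, 7, 5, 6, 7, 27, 28, 26, 7]
0.0 [7, 6, 8, 6, 6, 7, 8, 5, 18, 5]
0.05 [6, 6, 4, 15, 16, 82, 84, 81, 75, 64]
0.1 [7, 18, 21, 23, 21, 80, 83, 82, 176, 61]
0.15 [8, 19, 21, 23, 22, 80, 84, 82, 253, 253]
time_s: 0.85
position: [0.3048, -0.6019, 0.2048]
ee_rot: [-0.69, 0.724, 0.0, 0.0]
force: [0.4, -0.2, -0.7]
finger_gap: 0.0856
t 0.85 p [ 0.3048 -0.6019  0.2048] xang -92.8 F [ 0.37 -0.2  -0.66] gap 0.0856 R [[-0.05, -1.0, -0.0], [-1.0, 0.05, 0.0], [-0.0, 0.0, -1.0]] q [ 0.88  0.43  0.18  1.61 -0.08  1.11 -0.54]
.46,-.3,.205 units [-7.73 -3.51 -0.  ]
.44,.1,.205 units [-1.769e+01 -2.520e+00  1.000e-02]
```

```bash
python3 -m inch '0 0 -0.75 0 1;-1 -0.6 0 0 1;-1 -0.6 0 0 1;-1 -0.6 0 0 1;-1 -0.6 0 0 1;-1 -0.6 0 0 1;-1 -0.5 0 0 1;-1 0 0 0 1;-1 0 0 0 1;-1 0 0 0 1;-1 0 0 0 1;-1 0 0 0 1'; python3 -m inch '-1 0.2 0 0 1;-1 0.2 0 0 1;-1 0.2 0 0 1;-1 0.2 0 0 1;-1 0.2 0 0 1;-1 0 0 0 1;-0.7 0 0 0 1;0 0 0 0 1;0 0 0 0 1'; python3 go.py .44,.102,.2 .44,.102,.045
```

```text
time_s: 2.35
position: [0.4648, -0.1677, 0.2351]
ee_rot: [-0.691, 0.723, 0.0, -0.0]
force: [0.2, 0.5, 0.2]
finger_gap: 0.0853
time_s: 3.48
position: [0.4373, 0.0998, 0.235]
ee_rot: [-0.691, 0.723, 0.0, -0.0]
force: [0.5, -0.1, 0.1]
finger_gap: 0.0853
t 3.475 p [0.4373 0.0998 0.235 ] xang -92.66 F [ 0.45 -0.11  0.08] gap 0.0853 R [[-0.05, -1.0, -0.0], [-1.0, 0.05, -0.0], [0.0, 0.0, -1.0]] q [-0.03  0.04 -0.34  2.03  0.01  1.07 -2.  ]
.44,.102,.2 units [-0.06 -0.06  0.88]
.44,.102,.045 units [-0.06 -0.07  4.75]
```

```bash
python3 -m inch '-0.06 0 1 0 1;0 0 1 0 1;0 0 1 0 1;0 0 1 0 1;0 0 0.7 0 1;0 0 0 0 1;0 0 0 0 1'; python3 - <<'E'
from h import *
a,_=shot('side','s2'); a=cv2.resize(a[150:280,170:300],None,fx=4.5,fy=4.5,interpolation=2); cv2.imwrite('pics/c2.png',a)
E
python3 go.py .465,.102,.045
```

```text
time_s: 4.35
position: [0.4382, 0.1025, 0.0482]
ee_rot: [-0.69, 0.724, -0.0, 0.0]
force: [-0.2, 0.3, 0.1]
finger_gap: 0.0851
t 4.4 p [0.4384 0.1027 0.0485] xang -92.68 F [1.88 0.42 0.12] gap 0.0855 R [[-0.05, -1.0, 0.0], [-1.0, 0.05, 0.0], [-0.0, -0.0, -1.0]] q [-0.09  0.31 -0.33  2.22  0.16  0.64 -2.15]
.465,.102,.045 units [-0.01 -0.66  0.09]
```

View pics/c2.png

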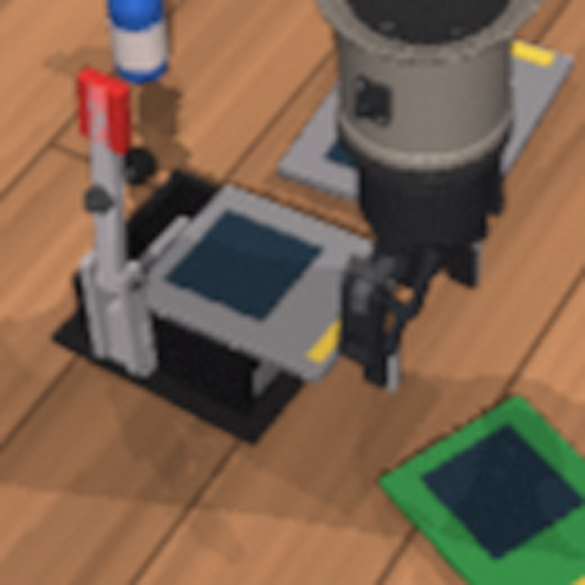

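The side view shows the fingertips about level with the lip and just in front of it (crop (390,375)), clear of the green lid. Pushing now.

```bash
python3 -m inch '0 -0.2 0.1 0 1;0 -0.2 0 0 1;0 -0.15 0 0 1;0 -0.1 0 0 1;0 -0.1 0 0 1;0 -0.1 0 0 1;0 -0.1 0 0 1'; python3 -m inch '0 -0.1 0 0 1;0 -0.1 0 0 1;0 -0.1 0 0 1;0 -0.1 0 0 1'; python3 - <<'E'
from h import *
a,_=shot('side','s3'); a=cv2.resize(a[170:260,180:300],None,fx=4.5,fy=4.5,interpolation=2); cv2.imwrite('pics/c3.png',a)
E
python3 go.py .507,.1,.045
```

```text
time_s: 5.28
position: [0.4758, 0.1011, 0.0432]
ee_rot: [-0.691, 0.723, 0.0, -0.0]
force: [-0.0, 0.1, -0.3]
finger_gap: 0.0855
time_s: 5.78
position: [0.4918, 0.1004, 0.0432]
ee_rot: [-0.691, 0.723, 0.0, 0.0]
force: [0.6, -0.3, 0.0]
finger_gap: 0.0855
t 5.825 p [0.4923 0.1004 0.0433] xang -92.65 F [ 0.18 -0.4   0.17] gap 0.0853 R [[-0.05, -1.0, 0.0], [-1.0, 0.05, 0.0], [-0.0, -0.0, -1.0]] q [-0.07  0.38 -0.3   2.11  0.18  0.67 -2.11]
.507,.1,.045 units [-0.01 -0.37 -0.04]
```

View pics/c3.png

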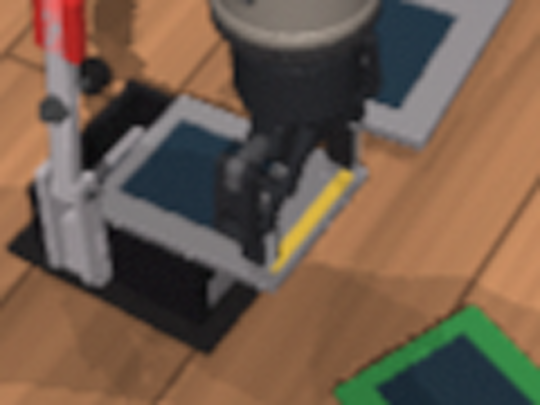

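```bash
python3 - <<'E'
from cloud import *
P=cloud('s3'); x,y,z=np.moveaxis(P,-1,0)
def proj(p):
    c=optics.calibration('side');q=np.linalg.inv(c['cam_to_world'])@[*p,1];K=c['mtx'];return (K[0,0]*q[0]/-q[2]+K[0,2]).round(1),(K[1,1]*q[1]/q[2]+K[1,2]).round(1)
for p in [(.492,.142,.056),(.492,.142,.043),(.492,.157,.056),(.492,.142,.08),(.4764,.158,.079),(.4764,.158,.07)]: print(p,proj(p))
for v in range(196,240,3): print(v,[tuple((P[v,u]*1000).astype(int)) for u in range(227,248,3)])
E
```

```text
(0.492, 0.142, 0.056) (np.float64(239.4), np.float64(232.4))
(0.492, 0.142, 0.043) (np.float64(239.5), np.float64(235.4))
(0.492, 0.157, 0.056) (np.float64(236.6), np.float64(236.3))
(0.492, 0.142, 0.08) (np.float64(239.1), np.float64(226.9))
(0.4764, 0.158, 0.079) (np.float64(241.1), np.float64(233.4))
(0.4764, 0.158, 0.07) (np.float64(241.2), np.float64(235.5))
196 [(np.int64(583), np.int64(55), np.int64(72)), (np.int64(574), np.int64(53), np.int64(75)), (np.int64(568), np.int64(46), np.int64(72)), (np.int64(500), np.int64(135), np.int64(192)), (np.int64(490), np.int64(137), np.int64(199)), (np.int64(482), np.int64(135), np.int64(201)), (np.int64(475), np.int64(131), np.int64(201))]
199 [(np.int64(577), np.int64(65), np.int64(72)), (np.int64(568), np.int64(63), np.int64(75)), (np.int64(561), np.int64(58), np.int64(74)), (np.int64(498), np.int64(139), np.int64(186)), (np.int64(491), np.int64(136), np.int64(186)), (np.int64(482), np.int64(135), np.int64(190)), (np.int64(482), np.int64(121), np.int64(177))]
202 [(np.int64(570), np.int64(77), np.int64(75)), (np.int64(561), np.int64(74)
[... 3485 characters left out ...]
.int64(79)), (np.int64(502), np.int64(95), np.int64(0))]
235 [(np.int64(531), np.int64(145), np.int64(23)), (np.int64(531), np.int64(130), np.int64(6)), (np.int64(524), np.int64(125), np.int64(5)), (np.int64(519), np.int64(118), np.int64(1)), (np.int64(511), np.int64(113), np.int64(0)), (np.int64(504), np.int64(110), np.int64(1)), (np.int64(498), np.int64(102), np.int64(-4))]
238 [(np.int64(533), np.int64(143), np.int64(7)), (np.int64(527), np.int64(137), np.int64(4)), (np.int64(519), np.int64(134), np.int64(6)), (np.int64(513), np.int64(127), np.int64(1)), (np.int64(507), np.int64(121), np.int64(-1)), (np.int64(500), np.int64(116), np.int64(-3)), (np.int64(490), np.int64(115), np.int64(2))]
```

Tips, when fully open, actually sit about 45 mm above the reported TCP, so they passed over the lid without touching it. I'll retreat, close the fingers and measure the tip again.

```bash
python3 -m inch '0 0.65 -0.4 0 1;0 0.65 -0.1 0 0;0 0 0 0 0;0 0 0 0 0;0 0 0 0 0;0 0 0 0 0;0 0 0 0 0;0 0 0 0 0'; python3 - <<'E'
from cloud import *
a,_=shot('side','s4'); a=cv2.resize(a[170:260,180:300],None,fx=4.5,fy=4.5,interpolation=2); cv2.imwrite('pics/c4.png',a)
P=cloud('s4'); x,y,z=np.moveaxis(P,-1,0)
m=(x>.42)&(x<.47)&(y>.06)&(y<.16)&(z>.03)&(z<.2)
v,u=np.where(m); 
for zz in range(30,130,8):
    k=m&(z>zz/1000)&(z<(zz+8)/1000); 
    if k.sum(): print(zz,k.sum(),x[k].min().round(3),x[k].max().round(3),y[k].min().round(3),y[k].max().round(3))
E
python3 go.py .5,.1,.06
```

```text
time_s: 6.82
position: [0.4396, 0.1028, 0.0632]
ee_rot: [-0.691, 0.723, 0.0, -0.0]
force: [0.3, -0.4, -0.2]
finger_gap: 0.0004
86 2 0.428 0.433 0.096 0.11
94 16 0.427 0.447 0.099 0.116
102 16 0.427 0.446 0.097 0.119
110 14 0.427 0.438 0.094 0.118
118 9 0.427 0.433 0.098 0.117
126 6 0.426 0.429 0.094 0.116
t 6.875 p [0.4396 0.1028 0.0632] xang -92.65 F [-1.15 -0.11  0.1 ] gap 0.0002 R [[-0.05, -1.0, -0.0], [-1.0, 0.05, 0.0], [-0.0, 0.0, -1.0]] q [-0.08  0.28 -0.33  2.2   0.15  0.68 -2.13]
.5,.1,.06 units [ 0.   -1.51  0.08]
```

View pics/c4.png

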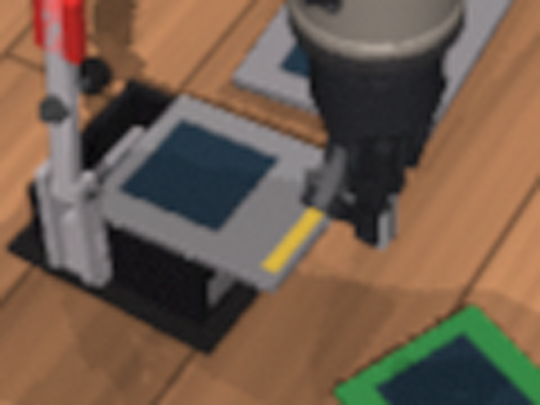

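Shut tips read about 27 mm above the reported TCP. I'll lower to TCP z ≈ 0.031, so the tips are near 0.059, and push.

```bash
python3 -m inch '-0.06 0 0.4 0 0;0 0 0.42 0 0;0 -0.2 0 0 0;0 -0.2 0 0 0;0 -0.15 0 0 0;0 -0.1 0 0 0;0 -0.1 0 0 0;0 -0.1 0 0 0'; python3 -m inch '0 -0.1 0 0 0;0 -0.1 0 0 0;0 -0.1 0 0 0'; python3 - <<'E'
from h import *
a,_=shot('side','s5'); a=cv2.resize(a[170:260,180:300],None,fx=4.5,fy=4.5,interpolation=2); cv2.imwrite('pics/c5.png',a)
E
python3 go.py .507,.1,.031
```

```text
time_s: 7.88
position: [0.4738, 0.1036, 0.0305]
ee_rot: [-0.691, 0.723, 0.0, -0.0]
force: [-0.3, 0.9, -0.8]
finger_gap: 0.0001
time_s: 8.25
position: [0.4859, 0.1031, 0.0304]
ee_rot: [-0.691, 0.723, 0.0, -0.0]
force: [-0.2, 0.4, -0.5]
finger_gap: -0.0003
t 8.3 p [0.4864 0.1031 0.0305] xang -92.65 F [ 0.54 -0.79 -0.6 ] gap 0.0 R [[-0.05, -1.0, 0.0], [-1.0, 0.05, 0.0], [-0.0, -0.0, -1.0]] q [-0.08  0.4  -0.3   2.13  0.19  0.64 -2.14]
.507,.1,.031 units [ 0.05 -0.52 -0.01]
```

View pics/c5.png

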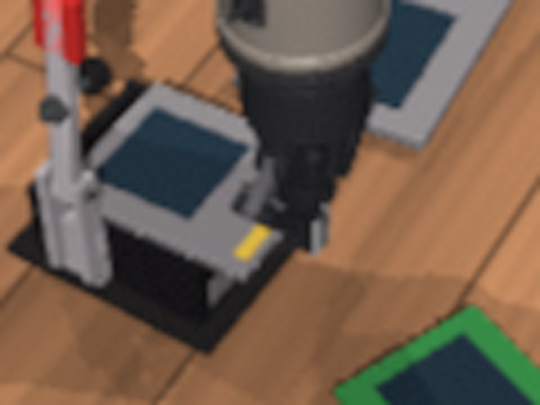

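The lid is moving with the fingers (corner from (275,290) to (245,277)), straight so far. Continuing.

```bash
python3 -m inch '0 -0.1 0 0 0;0 -0.1 0 0 0;0 -0.1 0 0 0;0 -0.08 0 0 0'; python3 -m inch '0 -0.05 0 0 0;0 -0.05 0 0 0;0 0 0 0 0';python3 - <<'E'
from cloud import *
a,_=shot('side','s6'); a=cv2.resize(a[170:260,180:300],None,fx=4.5,fy=4.5,interpolation=2); cv2.imwrite('pics/c6.png',a)
P=cloud('s6'); x,y,z=np.moveaxis(P,-1,0)
def corner(u0,u1,v0,v1): pass
for x0 in np.arange(.53,.64,.02):
    m=(abs(x-x0)<.01)&(y>.06)&(y<.13)&(z>.03)&(z<.09); print(x0.round(2),m.sum(),np.median(z[m]).round(4) if m.sum() else 0)
E
python3 go.py .51,.1,.031
```

```text
time_s: 8.8
position: [0.5011, 0.1024, 0.0305]
ee_rot: [-0.691, 0.723, 0.0, 0.0]
force: [-0.6, -0.0, -0.1]
finger_gap: 0.0001
time_s: 9.18
position: [0.5051, 0.1022, 0.0305]
ee_rot: [-0.691, 0.723, -0.0, 0.0]
force: [0.2, -0.1, -0.2]
finger_gap: 0.0
0.53 49 0.0687
0.55 49 0.0687
0.57 124 0.0698
0.59 127 0.0703
0.61 127 0.07
0.63 120 0.0701
t 9.225 p [0.505  0.1022 0.0305] xang -92.64 F [1.07 0.08 0.03] gap 0.0001 R [[-0.05, -1.0, 0.0], [-1.0, 0.05, 0.0], [-0.0, -0.0, -1.0]] q [-0.08  0.42 -0.3   2.09  0.2   0.66 -2.12]
.51,.1,.031 units [ 0.05 -0.13 -0.01]
```

View pics/c6.png

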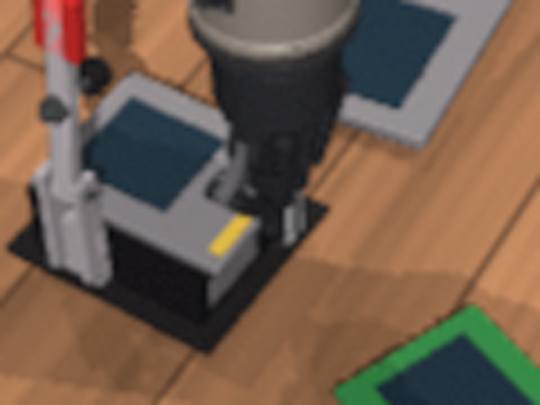

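The lid top is now level at z ≈ 0.069–0.070 along its whole length (flush value 0.069), with no gap above the housing: it has dropped in. Retreating, then going round to the outer (+y) side of the paddle.

```bash
python3 -m inch '0 0.4 0 0 0;0 0.2 -0.7 0 0;-0.2 0 -1 0 0;-0.4 0 -1 0 0;-0.5 0 -1 0 0;-0.6 0 -1 0 0;-0.6 0 -0.7 0 0;0 -0.9 0 0 0;0 -0.9 0 0 0;0 -0.9 0 0 0;0 -0.9 0 0 0;0 0 0 0 0'; python3 - <<'E'
from cloud import *
a,_=shot('top','t7'); a=cv2.resize(a[110:215,160:260],None,fx=5,fy=5,interpolation=2); cv2.imwrite('pics/c7.png',a)
P=cloud('s1'); im=np.load('pics/s1.npz')['im'].astype(int); m=(im[...,2]>120)&(im[...,1]<70)&(im[...,0]<70)
q=P[m]; q=q[(q[:,2]>.18)&(q[:,0]>.5)&(q[:,2]<.3)]; print('red',len(q),q.min(0).round(3),q.max(0).round(3),np.median(q,0).round(3))
E
python3 go.py .616,.205,.2
```

```text
time_s: 10.72
position: [0.6297, 0.188, 0.2453]
ee_rot: [-0.69, 0.724, 0.0, -0.001]
force: [-1.1, -0.2, 0.0]
finger_gap: -0.0002
red 117 [0.6   0.142 0.207] [0.634 0.159 0.253] [0.609 0.154 0.234]
t 10.775 p [0.6284 0.1885 0.2455] xang -92.66 F [-0.91 -0.39 -0.28] gap -0.0002 R [[-0.05, -1.0, -0.0], [-1.0, 0.05, -0.0], [0.0, 0.0, -1.0]] q [-0.13  0.39 -0.34  1.58  0.14  1.19 -2.12]
.616,.205,.2 units [-0.4   0.33  1.14]
```

View pics/c7.png

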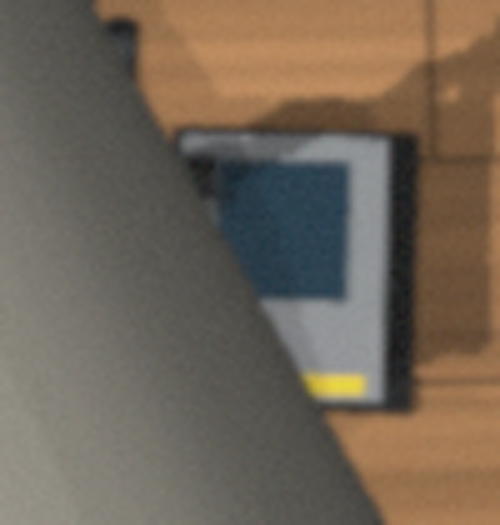

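The lid is seated in the top view (the housing rim is evenly visible). The paddle centre measured from the red pixels is (0.617, 0.15, 0.23). Descending beside it and starting the swing.

```bash
python3 -m inch '-0.16 0.28 0.5 0 0;0 0 0.5 0 0;0 0 0 0 0;0 0 0 0 0'; python3 -m inch '0.4 0 0 0 0;0.3 0 0 0 0;0.17 0 0.02 0 0;0.2 0 0.05 0 0;0.2 0 0.07 0 0;0.2 0 0.08 0 0;0 0 0 0 0'; python3 - <<'E'
from cloud import *
a,_=shot('side','s8'); a=cv2.resize(a[130:250,170:310],None,fx=4.5,fy=4.5,interpolation=2); cv2.imwrite('pics/c8.png',a)
E
python3 go.py .616,.13,.19
```

```text
time_s: 11.28
position: [0.6183, 0.1953, 0.207]
ee_rot: [-0.691, 0.723, -0.0, 0.0]
force: [0.4, -0.1, 0.2]
finger_gap: 0.0003
time_s: 12.15
position: [0.6151, 0.1355, 0.1971]
ee_rot: [-0.69, 0.724, -0.0, -0.001]
force: [-0.6, -0.4, -0.5]
finger_gap: 0.0
t 12.2 p [0.6151 0.1359 0.1971] xang -92.69 F [ 1.13  0.45 -0.72] gap 0.0 R [[-0.05, -1.0, -0.0], [-1.0, 0.05, -0.0], [0.0, 0.0, -1.0]] q [-0.06  0.38 -0.33  1.7   0.14  1.08 -2.05]
.616,.13,.19 units [ 0.15 -0.03  0.18]
```

View pics/c8.png

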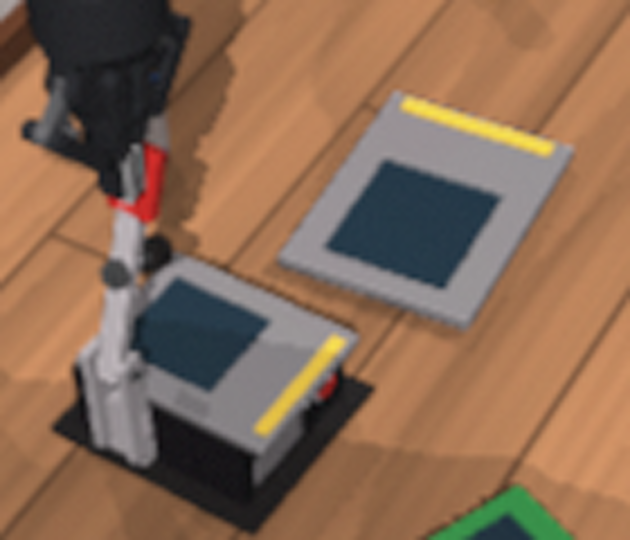

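The finger bears on the paddle's outer face and the bar is following it. The lid is flush, with its yellow strip fully visible. Continuing the arc to about 0.25 rad.

```bash
python3 -m inch '0.22 0 0.08 0 0;0.22 0 0.08 0 0;0.22 0 0.09 0 0;0.18 0 0.13 0 0;0.18 0 0.13 0 0;0.18 0 0.13 0 0;0.15 0 0.16 0 0;0.15 0 0.16 0 0;0.15 0 0.17 0 0;0.12 0 0.19 0 0;0.12 0 0.19 0 0;0.11 0 0.19 0 0'; python3 -m inch '0.06 0 0.15 0 0;0.06 0 0.15 0 0;0.06 0 0.15 0 0'; python3 go.py .611,.05,.1; python3 - <<'E'
from cloud import *
a,_=shot('side','s9')
P=cloud('s9'); im=a.astype(int); m=(im[...,2]>110)&(im[...,1]<70)&(im[...,0]<70)
q=P[m]; q=q[(q[:,2]>.07)&(q[:,0]>.56)&(q[:,2]<.3)]; print('red',len(q),q.min(0).round(3),q.max(0).round(3),np.median(q,0).round(3))
E
```

```text
time_s: 13.7
position: [0.6117, 0.0564, 0.1291]
ee_rot: [-0.691, 0.723, -0.0, 0.0]
force: [-0.3, 0.8, 4.2]
finger_gap: -0.0003
time_s: 14.08
position: [0.6114, 0.0495, 0.1113]
ee_rot: [-0.691, 0.723, -0.0, 0.0]
force: [0.3, -0.4, 4.0]
finger_gap: 0.0001
t 14.075 p [0.6114 0.0495 0.1113] xang -92.65 F [ 0.35 -0.41  3.99] gap 0.0001 R [[-0.05, -1.0, 0.0], [-1.0, 0.05, 0.0], [-0.0, -0.0, -1.0]] q [ 0.04  0.44 -0.29  1.82  0.16  0.91 -1.94]
.611,.05,.1 units [-0.01  0.01  0.28]
red 70 [0.595 0.019 0.124] [0.628 0.067 0.145] [0.599 0.049 0.134]
```

```bash
python3 -m inch '0.03 0 0.1 0 0;0.02 0 0.1 0 0;0.02 0 0.1 0 0;0 0 0 0 0'; for i in 1; do python3 -m inch '0.01 0 0.05 0 0;0 0 0.05 0 0;0 0 0 0 0'; done; python3 -m inch '0.01 0 0.05 0 0;0 0 0 0 0'; python3 -m inch '0.01 0 0.05 0 0;0 0 0 0 0'
```

```text
time_s: 14.62
position: [0.6109, 0.0469, 0.0992]
ee_rot: [-0.691, 0.723, 0.0, -0.0]
force: [-0.2, -0.7, -0.2]
finger_gap: 0.0001
time_s: 15.0
position: [0.6111, 0.0464, 0.0955]
ee_rot: [-0.691, 0.723, 0.0, -0.0]
force: [-0.5, -0.2, 1.0]
finger_gap: 0.0003
time_s: 15.25
position: [0.6111, 0.0461, 0.0935]
ee_rot: [-0.691, 0.723, 0.0, 0.0]
force: [-0.9, 0.6, 1.8]
finger_gap: -0.0
time_s: 15.5
position: [0.6111, 0.0457, 0.0915]
ee_rot: [-0.691, 0.723, 0.0, 0.0]
force: [-0.9, 1.1, 0.4]
finger_gap: -0.0002
```

```bash
for i in 1; do python3 -m inch '0 0 0.04 0 0;0 0 0.04 0 0';  python3 -m inch '0 0 0.04 0 0;0 0 0.04 0 0'; python3 -m inch '0 0 0.04 0 0;0 0 0.04 0 0'; done | grep -E 'time|force|posi'
```

```text
time_s: 15.75
position: [0.6111, 0.0454, 0.0883]
force: [-2.7, -1.6, 3.6]
time_s: 16.0
position: [0.6111, 0.0451, 0.0853]
force: [-3.6, -2.1, 8.4]
time_s: 16.25
position: [0.6111, 0.0449, 0.0823]
force: [-4.2, -4.8, 11.2]
```

```bash
python3 -m inch '0 0 0 0 0' | grep -E 'force|pos'; python3 - <<'E'
from cloud import *
a,_=shot('side','s10'); f=[monitor.get_obs()['force']]; print(f[0].round(1)); a=cv2.resize(a[150:250,180:290],None,fx=5.5,fy=5.5,interpolation=2); cv2.imwrite('pics/c10.png',a)
print(monitor.get_obs()['ft_torque'].round(2), monitor.get_obs()['position'].round(4))
P=cloud('s10'); im=np.load('pics/s10.npz')['im'].astype(int); m=(im[...,2]>110)&(im[...,1]<70)&(im[...,0]<70)
q=P[m]; q=q[(q[:,2]>.07)&(q[:,0]>.56)&(q[:,2]<.3)]; print('red',len(q),q.min(0).round(3),q.max(0).round(3))
E
```

```text
position: [0.6111, 0.0449, 0.0822]
force: [-3.8, -4.1, 6.8]
[-2.6 -3.9  6.9]
[-0.78  0.79  0.01] [0.6111 0.0449 0.0821]
red 58 [0.594 0.015 0.095] [0.625 0.061 0.113]
```

View pics/c10.png

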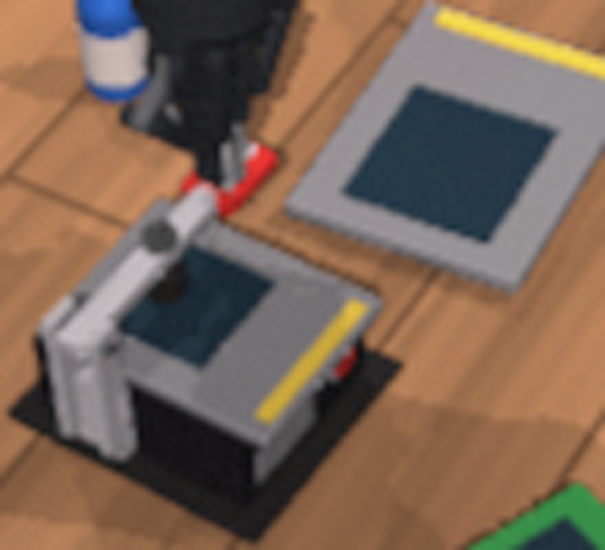

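The foot bears on the lid (crop (170,290)), and the lid is flush. The force rose 3.6 → 8.4 → 11.2 N over 6 mm, inside the 9–13 N band, so I'll stop pressing, lift off and check that it holds.

```bash
python3 -m inch '0 0 -0.1 0 0;0 0 -0.2 0 0;0 0 -0.5 0 0;0 0 -1 0 0;0 0 -1 0 0;0 1 -0.5 0 0;0 1 0 0 0;0 1 0 0 0;0 0.8 0 0 0;0 0 0 0 0;0 0 0 0 0;0 0 0 0 0'; python3 - <<'E'
from cloud import *
a,_=shot('side','s11'); b,_=shot('top','t11')
P=cloud('s11'); im=a.astype(int); m=(im[...,2]>110)&(im[...,1]<70)&(im[...,0]<70)
q=P[m]; q=q[(q[:,2]>.07)&(q[:,0]>.56)&(q[:,2]<.3)]; print('red',len(q),q.min(0).round(3),q.max(0).round(3))
x,y,z=np.moveaxis(P,-1,0)
for x0 in np.arange(.53,.66,.02):
    m=(abs(x-x0)<.01)&(y>.06)&(y<.12)&(z>.03)&(z<.08); print(x0.round(2),m.sum(),np.median(z[m]).round(4) if m.sum() else 0)
a=cv2.resize(a[150:250,180:290],(400,400),interpolation=2); b=cv2.resize(b[110:210,170:270],(400,400),interpolation=2)
cv2.imwrite('pics/c11.png',np.hstack([a,b]))
E
python3 go.py
```

```text
time_s: 17.92
position: [0.46, 0.0527, 0.2143]
ee_rot: [-0.691, 0.723, -0.0, 0.0]
force: [0.4, -0.1, -0.6]
finger_gap: -0.0002
red 106 [0.592 0.016 0.098] [0.625 0.061 0.113]
0.53 134 0.069
0.55 115 0.0693
0.57 115 0.0699
0.59 111 0.07
0.61 95 0.0702
0.63 10 0.0693
0.65 59 0.0694
t 18.025 p [0.4597 0.0527 0.214 ] xang -92.65 F [-0.13  0.    0.  ] gap -0.0001 R [[-0.05, -1.0, -0.0], [-1.0, 0.05, 0.0], [-0.0, 0.0, -1.0]] q [ 0.08  0.09 -0.35  2.03  0.03  1.03 -1.9 ]
```

View pics/c11.png

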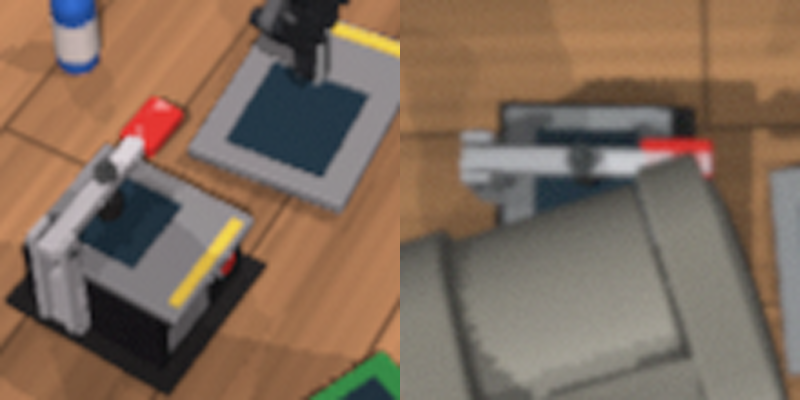

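The clamp stayed down (paddle top z 0.113, same as while pressed), the lid is level at 0.069–0.070, and the arm is clear. Handing in.

```bash
python3 -c "
from plant import manip; print(manip.job_done())"
```

```text
the job is handed in; nothing more can be done
None
```

The lid is flush in the housing and the clamp's foot is bearing on it. I handed the job in at about 18 s, with the arm clear of everything.

- **Lid:** I pushed it about 40 mm with the closed fingers until it dropped in. Its top then read level at z = 0.069–0.070 m, against 0.069 m when shut.
- **Clamp:** I then swung the paddle down. Vertical force while moving rose 3.6 → 8.4 → 11.2 N over the last 6 mm, and I stopped there, inside the 9–13 N range. At rest it read about 7 N.
- **After lifting off:** the paddle had not moved (top at z 0.113 m) and the lid was still level. Nothing else on the shelf was touched as far as I could see.

**Checks that disagreed or fell short:**
- **Fingertip height:** the fingertips sat about 27 mm (shut) to 45 mm (open) higher than the reported TCP in the depth images. My first push therefore passed over the lid without touching it.
- **Sideways force:** about 4–5 N each way in x and y also appeared in the final press, which I did not explain.
- **Foot force:** I could not measure it on the lid directly. I put it at roughly 9–12 N, from the paddle travel since it bit and the hinge friction.

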